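# Load the lens mount and latch the light-shield gate

## Task

Set the lens mount gently down inside the black light shield, standing upright and centred on the green pad with its lens facing the collimator tube. Then swing the shield's green gate shut and press it gently home until its sprung tongue rides over the strike roller and snaps in behind it, so that the gate stays latched when you let go. Use no more than 20 N on the gate, ease off as soon as it clicks, and leave the eyepiece, the level and the screwdriver where they are.

Things in the scene. Friction and masses are not known exactly. Their poses are not given: they have to be found in the camera images.
- shield: Light shield: open-topped black box upright on the table, origin in the middle of its underside; x along its length to the grey 48 mm collimator tube that enters its +x wall, y out through the gate. Yaw up to 0.25 rad. 8 mm floor plate, 6 mm walls up to 122 mm above the table; inner wall faces at x -114 and +114, y -94 mm; the gate closes the +y side.
- pad (a point): Centre of the green 64 x 64 mm pad on the shield's floor (8 mm above the table); same axes as the shield: x points to the collimator tube.
- lens_ring (a point): Loose lens mount (0.2 to 0.4 kg, 102 mm tall): yellow square foot 46 x 46 x 12 mm, 16 mm post, and on top an upright round lens cell 54 mm in diameter, 18 mm thick. This point is the cell's centre, 75 mm above the underside of the foot; x is the lens axis (across the 18 mm, the way to rollerch it from above), z up. Either face may look to the collimator.
- lens_foot (a point): Centre of the underside of the lens mount's foot; axes as lens_ring.
- gate_hinge (a point): Point on the gate's upright hinge axis, 90 mm above the table; its position stays put. The gate is a green panel 10 mm thick, from 8 to 195 mm from the axis, 20 to 120 mm above the table (fittings to 124), its mid-plane through the axis. These axes turn with the gate: x from the free end towards the hinge, y out of its outer face.
- gate_push (a point): Centre of the black push plate on the gate's outer face, 145 mm from the hinge axis, 90 mm above the table; y points out of the face. Push along -y. The push needed here rises to 8 to 14 N as the tongue rides up the roller and drops at the snap; 1 to 4 mm beyond the catch a rubber buffer meets its hard stop. The 8 mm roller stands up beside the gate's free end to 124 mm, 60 mm from this plate: keep the hand clear of it.
- gate (a joint): Gate angle, rad: 0 is parallel to the shield's x axis (about shut), positive is open, swinging outward. Turns easily and stays where left. The catch is adjustable and its setting is not measured: the tongue first meets the roller somewhere from 0 to 0.14 rad, snaps in about 0.05 rad further on, and the latched gate then rests about 0.07 rad below the first touch (between -0.07 and +0.07 rad).
- tongue (a joint): How far the brass tongue at the gate's free end is pushed back into the gate, m: 0 is fully out (sprung out). It stands 12 mm out of the gate's end, 99 to 117 mm above the table, with a 45 degree slope on its inner side and a flat back. It is pressed in 4 to 7 mm as it rides over the upright 8 mm steel strike roller and springs out to 0 behind it.
- buffer (a joint): How far the black rubber buffer inside the gateway is pressed in by the gate, m: 0 is free, 0.004 to 0.006 when the gate is latched (it keeps the gate back against the roller), 0.0075 at its hard stop.
- eyepiece: Bystander: black eyepiece, 42 mm across, 48 mm tall; origin centre of its underside.
- level: Bystander: green spirit level block 90 x 22 x 24 mm; origin centre of its underside.
- driver: Bystander: screwdriver lying on the table, about 200 mm long; origin at its underside.
Things that resemble listed ones, but are neither listed nor needed, are in the scene too. What is shaped like the part that bears lens_ring but orange or turquoise is not meant.

How it is judged:
By the outcome, as a careful person would: the job done as asked, in the order asked, and still so for the second after the job is handed in, with the robot touching nothing.
It also fails if it takes over 72 s, if anything falls off the work surface, if the arm or the gripper's body presses on something with over 40 N, if the wrist force passes 120 N, or if a joint passes its speed limit or range.

## Robot

A 7-joint arm with a two-finger parallel gripper is mounted at the origin on the work surface. World frame = base frame: x ahead of the robot, y to its left, z up, the work surface at z = 0. Lengths are in m, angles in degrees, forces in N, time in s.
With the tool pointing down it reaches from about 0.425 to 0.875 m from the base axis. Payload 4.7 kg.
Tool frame: the origin (TCP) lies at the very end of the fingers, on their centre line; the grasp point (between the pads) lies 19 mm behind it (env.grip_point_offset is the distance from the TCP to the grasp point, in m); z points along the fingers, y is the line along which they close (so a half turn about z gives the same grasp; the last joint's range is limited). The gripper opens to 87 mm and grips with 3 to 60 N. Pads are 19 mm wide; open, the fingers measure 117 mm over their backs; the gripper's body (75 mm by 190 mm) begins 51 mm behind the grasp point.
Start: joints at [0.808, 18.392, -4.016, 83.108, 1.295, 78.541, -3.26], TCP at [0.65, -0, 0.223] pointing down, gripper open.
Joint ranges: [-163.93, 163.93], [-17.29, 119.83], [-79.2, 71.16], [3.27, 140.29], [-89.18, 269.18], [5.43, 117.66], [-154.24, 154.24]. Speed limits (degrees/s): [147.25, 147.25, 180, 180, 180, 180, 180].

## Interface

Orientations are given as [roll, pitch, yaw] about the fixed x, y, z axes, in that order (R = Rz(yaw) Ry(pitch) Rx(roll)).
In Python, from cell import env gives the robot as it stands.
- The arm moves only by the tool jog_arm, never from a script. Its argument "motion" is a list of rows, each an object of numbers: "x", "y", "z": the shift along the tool's x, y, z in cm; "ax", "ay", "az": the turn, a rotation vector about the tool's x, y, z in degrees. In form: [{"x": .., "y": .., "z": .., "ax": .., "ay": .., "az": ..}, ...]. A call has exactly 5 rows; each row shifts and turns the commanded pose from where the row before left it, along the tool's axes as they then stand; what a row does not reach is not made up. A row lasts 1/10 s, in which the tool goes at most 50 mm and 8.59 degrees, less where a joint would pass 70% of its speed; a pose out of reach is approached as far as the arm can. A call is refused whole if a number of a shift passes 5 or a number of a turn 8.59, either way. A call with a gripper value outside its range is refused whole. "claw" is the gripper command: -1 is shut, 1 is fully open, values between are in proportion, set as the call begins (left out, the last holds). The fingers move at their own pace and stop on an object; "squeeze" is the grip in N (left out, the last holds). Time passes only in rows, so rows that do not move let the fingers close, or fill a call up. It gives the time, the measured TCP pose, the force, the opening and the grip force at its end, in the units of the state.
- env.get_obs(): the state, without advancing time (a new reading comes with each control period).
- env.read_camera(name): name is "scene" or "side" or "wrist"; returns the picture (400x640x3 uint8, red, green, blue); there is no depth.
- env.camera_params(name): a dict with "fx", "fy", "cx", "cy" (pixels), "extrinsics" (4x4, takes a point from world to camera coordinates). Camera axes: x right, y up, looking along -z (the intrinsics and any distortion apply to the point x, -y, -z); pixel columns grow to the right and rows downward; lengths in m; the calibration is good to about 2 mm. A picture is of the moment at which its call begins: read the wrist's pose just before it. camera_params takes no time and is no camera call; for the wrist camera it gives the pose at the moment of the call.
- env.sign_off(): hands the job in; it is judged then, once.
The state is a dict: "time_s": time; "qpos": joint angles; "joint_velocities": joint speeds; "effort": joint torques, N m; "tool_pos": TCP position; "tool_rot": TCP orientation; "force": force on the tool from outside, world axes, zero at the start; "wrist_torque": the same for the moment, N m; "grip_width": finger opening in m; "grasp_force": force on a finger pad.
Only numpy, scipy, OpenCV 4.12 (cv2) and the standard library are available. Lean on these libraries where they do the work, as an engineer would, in place of code of your own. Each camera call takes 0.05 s, during which the arm holds its last target. There are 200 camera calls.

## Working session

There is one attempt and no reset: what is moved stays moved. The work goes in short steps, Python scripts to look and compute and a tool call to move; the robot and the scene stay as the last step left them, time stands still between calls to the robot, and variables do not carry over. Pictures are saved under pics/ and viewed, at most 10 in all, crops included, and the job is handed in when it is done.

Besides the shell and the picture viewer there is one more tool, called after "Emit:" as name([rows], argument=value, ...), one row to a line, values as JSON. jog_arm: Moves the arm, as the interface text tells. Its arguments: {"type":"object","properties":{"motion":{"type":"array"},"claw":{"type":"number"},"squeeze":{"type":"number"}},"required":["motion"]}

```bash
mkdir -p pics; cat > h.py <<'E'
import numpy as np, cv2
from cell import env
def shot(n,f):
    p=env.camera_params(n); im=env.read_camera(n); cv2.imwrite('pics/'+f,im[:,:,::-1]); np.save('pics/'+f+'.npy',im); return im,p
def ray(p,u,v):
    E=np.array(p['extrinsics']); d=np.array([(u-p['cx'])/p['fx'],-(v-p['cy'])/p['fy'],-1.])
    R=E[:3,:3]; return -R.T@E[:3,3], R.T@d
def onz(p,u,v,z):
    o,d=ray(p,u,v); return o+d*(z-o[2])/d[2]
def proj(p,X):
    c=(np.array(p['extrinsics'])@np.r_[X,1])[:3]; return p['cx']+p['fx']*c[0]/-c[2], p['cy']-p['fy']*c[1]/-c[2]
E
python3 - <<'E'
from h import *
a,p=shot('scene','s0.png'); b,q=shot('side','d0.png')
print(p.keys(),p['extrinsics'],p['fx'],q['extrinsics'],q['fx'])
cv2.imwrite('pics/both.png',cv2.resize(np.vstack([a,b])[:,:,::-1],(640,800))[:, :])
print(env.get_obs())
E
```

```text
dict_keys(['fx', 'fy', 'cx', 'cy', 'extrinsics']) [[ 0.77200827  0.63540679  0.01616905 -0.51469769]
 [-0.38884867  0.4520159   0.80279408  0.07451098]
 [ 0.50279215 -0.62605098  0.5960371  -1.25510347]
 [ 0.          0.          0.          1.        ]] 453.58273937275146 [[ 0.78349816 -0.62110035  0.0191048  -0.3563446 ]
 [ 0.44486877  0.58212284  0.68060618 -0.39237364]
 [-0.43384608 -0.52475456  0.73240032 -0.66198293]
 [ 0.          0.          0.          1.        ]] 442.8669583433111
{'time_s': 0.1, 'qpos': array([ 0.80821792, 18.43671938, -4.01617418, 83.16847346,  1.2957886 ,
       78.53767668, -3.25958435]), 'joint_velocities': array([ 1.94415606e-04,  3.04800193e-02,  1.01014760e-02, -2.08100825e-01,
        2.42253142e-03, -9.39401103e-02, -1.55400622e-02]), 'effort': array([ 1.37795760e-04, -4.92569017e+01, -4.06077392e-01, -3.13399816e+01,
       -6.42974046e-02,  3.95253638e-02,  6.49213871e-05]), 'tool_pos': array([ 6.49519532e-01, -5.04005618e-05,  2.21544409e-01]), 'tool_rot': array([-1.79902405e+02,  5.85048770e-03,  9.00025771e+01]), 'force': array([0.47288153, 0.03779265, 1.04690725]), 'wrist_torque': array([-0.00428456,  0.01072357, -0.03280262]), 'grasp_force': 0.0, 'grip_width': 0.08717853296840686}
```

View pics/s0.png

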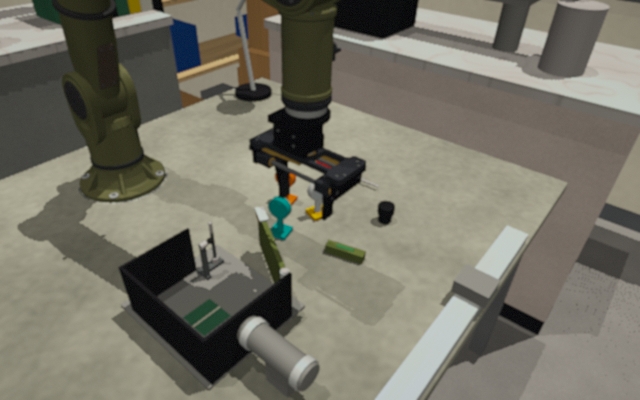

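View pics/d0.png

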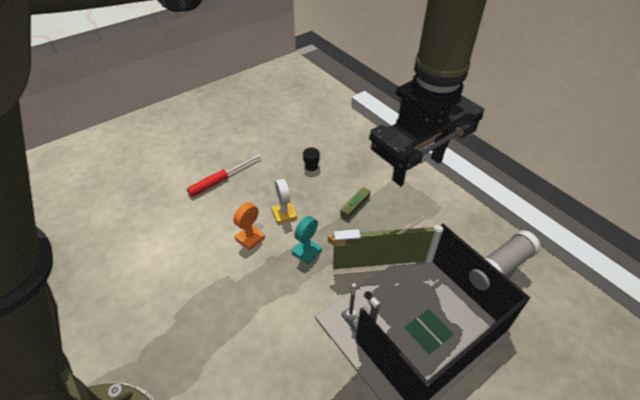

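Side view: the yellow-footed mount is at (285,205), the orange one at (248,225) and the turquoise one at (306,240). The gate runs from its hinge (437,232) to its free end (335,240), the pad is at (428,330) and the roller is near (352,295).

```bash
python3 - <<'E'
from h import *
for n,f in(('scene','s0.png'),('side','d0.png')):
    im=np.load('pics/'+f+'.npy'); p=env.camera_params(n)
    hsv=cv2.cvtColor(im,cv2.COLOR_RGB2HSV)
    for nm,lo,hi,z in(('yellow',(20,150,120),(30,255,255),.012),('pad',(65,90,20),(90,255,120),.008),('green',(30,100,30),(50,255,160),.1)):
        m=cv2.inRange(hsv,lo,hi); k,l,st,c=cv2.connectedComponentsWithStats(m)
        for i in range(1,k):
            if st[i,4]>40:
                r=cv2.minAreaRect(np.argwhere(l==i)[:,::-1].astype(np.float32))
                print(n,nm,st[i],c[i].round(1),onz(p,*c[i],z).round(3), [onz(p,*x,z)[:2].round(3).tolist() for x in cv2.boxPoints(r)])
p=env.camera_params('scene');q=env.camera_params('side')
for uv in((190,233),(122,268),(210,335),(291,277)): print('sc top',onz(p,*uv,.122).round(3))
for uv in((437,228),(527,297),(430,375),(360,312)): print('sd top',onz(q,*uv,.122).round(3))
for uv in((283,183),): print(onz(q,*uv,.09).round(3))
for uv in((352,286),(335,235),(374,297)): print('sd124',onz(q,*uv,.124).round(3))
a=np.load('pics/s0.png.npy')[190:390,90:330];b=np.load('pics/d0.png.npy')[160:390,220:540]
A=cv2.resize(a,(480,400),interpolation=3);B=cv2.resize(b,(800,575),interpolation=3)
g=lambda x:(255*(x/255.)**.6).astype(np.uint8)
cv2.imwrite('pics/cb.png',g(B)[:,:,::-1]);
E
```

```text
scene yellow [129   0  12  13 122] [134.7   5.6] [-1.64   1.111  0.012] [[-1.793, 1.168], [-1.795, 1.238], [-1.51, 1.065], [-1.511, 1.004]]
scene yellow [306 206  16  14 119] [313.8 213. ] [0.503 0.21  0.012] [[0.479, 0.205], [0.473, 0.242], [0.523, 0.224], [0.528, 0.188]]
scene pad [ 33   0  27  23 381] [46.4  9.8] [-1.938  0.713  0.008] [[-2.235, 0.771], [-2.121, 0.881], [-1.631, 0.635], [-1.731, 0.542]]
scene pad [115   0  14  15 160] [121.2   6.9] [-1.686  1.047  0.008] [[-1.872, 1.119], [-1.848, 1.187], [-1.523, 0.989], [-1.548, 0.929]]
scene pad [269 199  23  41 485] [278.8 217.2] [0.446 0.144 0.008] [[0.374, 0.183], [0.413, 0.222], [0.523, 0.104], [0.488, 0.07]]
scene pad [185 300  32  25 310] [200.1 311.6] [ 0.531 -0.172  0.008] [[0.519, -0.2], [0.52, -0.136], [0.545, -0.142], [0.542, -0.205]]
scene pad [196 309  33  26 351] [212.  321.4] [ 0.567 -0.173  0.008] [[0.553, -0.202], [0.555, -0.137], [0.581, -0.144], [0.578, -0.207]]
scene green [81  0 23 12 67] [91.9  4.4] [-1.478  0.766  0.1  ] [[-1.39, 0.657], [-1.612, 0.778], [-1.527, 0.859], [-1.31, 0.732]]
scene green [316  
[... 3444 characters left out ...]
566 -0.173  0.008] [[0.555, -0.143], [0.578, -0.141], [0.577, -0.202], [0.554, -0.203]]
side pad [406 320  34  33 358] [422.4 336.1] [ 0.532 -0.173  0.008] [[0.521, -0.142], [0.547, -0.141], [0.543, -0.203], [0.518, -0.203]]
side green [351 239  16  14  46] [357.1 243.7] [0.524 0.007 0.1  ] [[0.507, 0.013], [0.543, 0.02], [0.543, 0.003], [0.507, -0.004]]
sc top [ 0.449 -0.111  0.122]
sc top [ 0.435 -0.25   0.122]
sc top [ 0.666 -0.245  0.122]
sc top [ 0.679 -0.072  0.122]
sd top [ 0.653 -0.068  0.122]
sd top [ 0.662 -0.257  0.122]
sd top [ 0.442 -0.246  0.122]
sd top [ 0.428 -0.109  0.122]
[0.51  0.228 0.09 ]
sd124 [ 0.448 -0.067  0.124]
sd124 [0.492 0.033 0.124]
sd124 [ 0.463 -0.104  0.124]
```

View pics/cb.png

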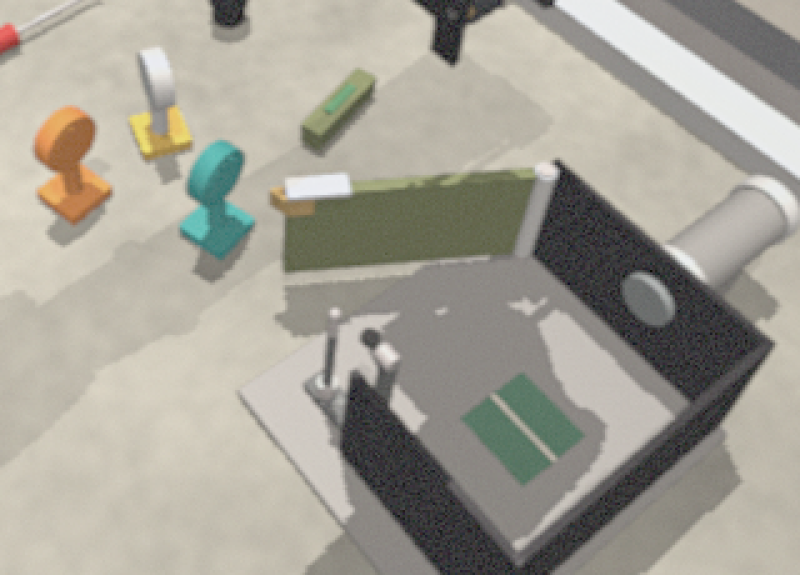

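The crop shows everything clearly: pad at about (0.549,-0.173), hinge (0.653,-0.068), roller (0.449,-0.067), gate open about 0.56 rad, and the lens mount at about (0.497,0.217). I'll move the wrist over the lens mount.

Emit:
jog_arm([
  {"x": 3.2,"y": -3,"z": 0},
  {"x": 3.2,"y": -3,"z": 0},
  {"x": 3.2,"y": -3,"z": 0},
  {"x": 3.2,"y": -3,"z": 0},
  {"x": 3.2,"y": -3,"z": 0},
])

```text
$.motion[0]: bad value
```

```bash
python3 - <<'E'
from h import *
a,p=shot('wrist','w1.png'); o=env.get_obs(); print(o['tool_pos'],o['tool_rot'],o['time_s'],p)
E
```

```text
[ 6.49581468e-01 -6.36805201e-05  2.21702587e-01] [-1.79915799e+02  4.19799344e-03  8.99982964e+01] 0.15 {'fx': 290.63816182018377, 'fy': 290.63816182018377, 'cx': 312.2552680324131, 'cy': 196.93118136544115, 'extrinsics': array([[ 9.99999246e-01, -6.43282768e-04, -1.04622390e-03,
        -6.49592351e-01],
       [ 3.37263723e-04,  9.62940810e-01, -2.69712594e-01,
         3.24332420e-02],
       [ 1.18095315e-03,  2.69712038e-01,  9.62940300e-01,
        -3.89334448e-01],
       [ 0.00000000e+00,  0.00000000e+00,  0.00000000e+00,
         1.00000000e+00]])}
```

View pics/w1.png

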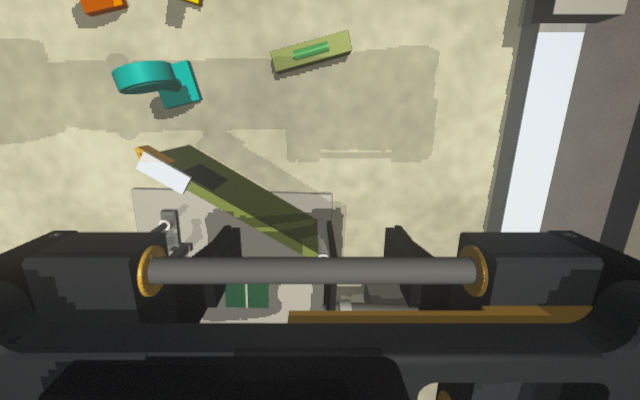

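The wrist view shows the gate from (160,165) to (325,255), the roller at (165,226), and part of the pad at (247,295). The move was refused because every row needs all six numbers.

Emit:
jog_arm([
  {"x": 2,"y": -3,"z": 0,"ax": 0,"ay": 0,"az": 0},
  {"x": 2,"y": -3,"z": 0,"ax": 0,"ay": 0,"az": 0},
  {"x": 2,"y": -3,"z": 0,"ax": 0,"ay": 0,"az": 0},
  {"x": 2,"y": -3,"z": 0,"ax": 0,"ay": 0,"az": 0},
  {"x": 2,"y": -3,"z": 0,"ax": 0,"ay": 0,"az": 0},
])

```text
time_s: 0.65
tool_pos: [0.4985, 0.1007, 0.2222]
tool_rot: [-180.0, 0.0, 90.0]
force: [0.4, 0.4, 1.2]
grip_width: 0.0874
grasp_force: 0.0
```

```bash
python3 - <<'E'
from h import *
a,p=shot('wrist','w2.png'); o=env.get_obs(); print(o['tool_pos'],o['tool_rot'],o['time_s'])
import pickle; pickle.dump(p,open('pics/w2.pkl','wb'))
E
```

```text
[0.49380108 0.10536508 0.22236909] [-1.79760354e+02 -9.81153501e-02  9.03588695e+01] 0.7
```

View pics/w2.png

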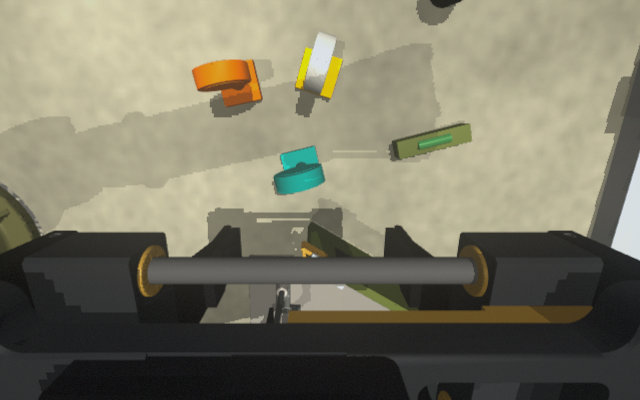

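The lens mount's foot spans about (296,88) to (343,58), with the white cell at (322,58). The orange mount is at (225,75) and the turquoise one at (300,175), both clear. Now I'll measure precisely.

```bash
python3 - <<'E'
from h import *
import pickle
p=pickle.load(open('pics/w2.pkl','rb')); im=np.load('pics/w2.png.npy')
hsv=cv2.cvtColor(im,cv2.COLOR_RGB2HSV)
def hull(im,p,box,lo,hi,z):
    x0,y0,x1,y1=box; hsv=cv2.cvtColor(im,cv2.COLOR_RGB2HSV); m=np.zeros(im.shape[:2],np.uint8); m[y0:y1,x0:x1]=cv2.inRange(hsv,lo,hi)[y0:y1,x0:x1]
    P=np.argwhere(m)[:,::-1]; W=np.array([onz(p,*x,z)[:2] for x in P],np.float32)*1000
    return cv2.minAreaRect(W),len(P)
print('foot wrist',hull(im,p,(285,30,355,110),(20,150,120),(32,255,255),.010))
q=env.camera_params('side'); d=np.load('pics/d0.png.npy')
print('foot side',hull(d,q,(265,190,305,230),(20,150,120),(32,255,255),.010))
# cell white
m=np.zeros(im.shape[:2],np.uint8); m[25:105,285:355]=cv2.inRange(hsv,(0,0,150),(180,45,255))[25:105,285:355]
k,l,st,c=cv2.connectedComponentsWithStats(m)
for i in range(1,k):
    if st[i,4]>40: print(st[i],c[i],onz(p,*c[i],.102),cv2.minAreaRect(np.array([onz(p,*x,.1)[:2] for x in np.argwhere(l==i)[:,::-1]],np.float32)*1000))
s=env.camera_params('scene')
for n,pp,f in(('scene',s,'s0'),('side',q,'d0')):
    print('pad',n,hull(np.load(f'pics/{f}.png.npy'),pp,(180,295,235,340) if n=='scene' else (400,305,460,355),(65,90,20),(90,255,120),.008))
p1=env.camera_params('wrist')
o=env.get_obs();print(o['tool_pos'],o['tool_rot'])
E
```

```text
foot wrist (((505.9533996582031, 222.78753662109375), (45.8873176574707, 45.663516998291016), 72.85993957519531), 744)
foot side (((500.7647705078125, 220.64337158203125), (48.779998779296875, 44.470054626464844), 73.97019958496094), 187)
[ 306   30   46   55 1116] [322.03046595  55.24462366] [0.50760828 0.22543153 0.102     ] ((506.6891784667969, 226.52667236328125), (48.89982604980469, 30.76617431640625), 53.39826965332031)
[338  62  15  17  59] [345.16949153  71.44067797] [0.52849265 0.21213295 0.102     ] ((528.0150146484375, 213.7700653076172), (12.845149993896484, 12.798486709594727), 6.624682903289795)
pad scene (((549.60302734375, -171.90147399902344), (61.227447509765625, 60.6049919128418), 88.31493377685547), 661)
pad side (((548.2117309570312, -172.37925720214844), (60.82868194580078, 59.33382797241211), 88.9896240234375), 693)
[0.49380108 0.10536508 0.22236909] [-1.79760354e+02 -9.81153501e-02  9.03588695e+01]
```

Emit:
jog_arm([
  {"x": 4.0,"y": 0.2,"z": 0,"ax": 0,"ay": 0,"az": 0},
  {"x": 4.0,"y": 0.2,"z": 0,"ax": 0,"ay": 0,"az": 0},
  {"x": 4.0,"y": 0.1,"z": 0,"ax": 0,"ay": 0,"az": 0},
  {"x": 0,"y": 0,"z": 0,"ax": 0,"ay": 0,"az": 8.5},
  {"x": 0,"y": 0,"z": 0,"ax": 0,"ay": 0,"az": 8.5},
], claw=0.15)

```text
time_s: 1.2
tool_pos: [0.5045, 0.2217, 0.2221]
tool_rot: [-180.0, 0.0, 72.9]
force: [-1.5, -0.2, 0.2]
grip_width: 0.0557
grasp_force: 0.0
```

Emit:
jog_arm([
  {"x": 0,"y": 0,"z": 2,"ax": 0,"ay": 0,"az": 0},
  {"x": 0,"y": 0,"z": 2,"ax": 0,"ay": 0,"az": 0},
  {"x": 0,"y": 0,"z": 0,"ax": 0,"ay": 0,"az": 0},
  {"x": 0,"y": 0,"z": 0,"ax": 0,"ay": 0,"az": 0},
  {"x": 0,"y": 0,"z": 0,"ax": 0,"ay": 0,"az": 0},
])

```text
time_s: 1.7
tool_pos: [0.5057, 0.2202, 0.1837]
tool_rot: [179.9, -0.1, 73.0]
force: [0.2, 0.5, 0.3]
grip_width: 0.0499
grasp_force: 0.0
```

```bash
python3 - <<'E'
from h import *
o=env.get_obs();print(o['tool_pos'],o['tool_rot'])
a,p=shot('side','d3.png')
b,q=shot('scene','s3.png')
for n,pp in(('side',p),('scene',q)):
    print(n,[np.round(proj(pp,np.array(x)),1) for x in([.5035,.222,.102],[.5035,.222,.075],o['tool_pos'])])
c=np.hstack([cv2.resize(a[130:250,230:350],(400,400)),cv2.resize(b[130:250,260:380],(400,400))]);cv2.imwrite('pics/c3.png',c[:,:,::-1])
E
```

```text
[0.50568076 0.22021455 0.1837083 ] [ 1.79923558e+02 -6.23894011e-02  7.29953742e+01]
side [array([282., 182.]), array([282.7, 190.9]), array([281. , 152.5])]
scene [array([317.9, 180.6]), array([317.6, 189.9]), array([319. , 151.1])]
```

View pics/c3.png

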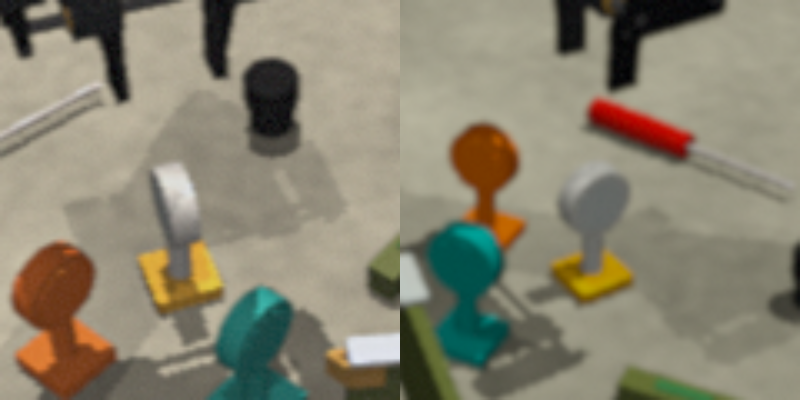

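The fingers straddle the cell (side crop (175,200), scene crop (595,200)), and both views agree with (0.5035,0.222). Descending now.

Emit:
jog_arm([
  {"x": 0.1,"y": -0.2,"z": 3,"ax": 0,"ay": 0,"az": 0},
  {"x": 0,"y": 0,"z": 3,"ax": 0,"ay": 0,"az": 0},
  {"x": 0,"y": 0,"z": 3,"ax": 0,"ay": 0,"az": 0},
  {"x": 0,"y": 0,"z": 2,"ax": 0,"ay": 0,"az": 0},
  {"x": 0,"y": 0,"z": 1,"ax": 0,"ay": 0,"az": 0},
])

```text
time_s: 2.3
tool_pos: [0.5027, 0.2211, 0.0612]
tool_rot: [-179.9, 0.1, 73.0]
force: [-0.0, -0.2, 0.7]
grip_width: 0.0497
grasp_force: 0.0
```

Emit:
jog_arm([
  {"x": 0,"y": 0,"z": 0,"ax": 0,"ay": 0,"az": 0},
  {"x": 0,"y": 0,"z": 0,"ax": 0,"ay": 0,"az": 0},
  {"x": 0,"y": 0,"z": 0,"ax": 0,"ay": 0,"az": 0},
  {"x": 0,"y": 0,"z": 0,"ax": 0,"ay": 0,"az": 0},
  {"x": 0,"y": 0,"z": 0,"ax": 0,"ay": 0,"az": 0},
], claw=-1, squeeze=18)

```text
time_s: 2.8
tool_pos: [0.5041, 0.2217, 0.0634]
tool_rot: [179.9, -0.1, 73.0]
force: [0.5, 0.2, -0.4]
grip_width: 0.0182
grasp_force: 9.3
```

Emit:
jog_arm([
  {"x": 0,"y": 0,"z": -2,"ax": 0,"ay": 0,"az": 0},
  {"x": 0,"y": 0,"z": -4,"ax": 0,"ay": 0,"az": 0},
  {"x": 0,"y": 0,"z": -4,"ax": 0,"ay": 0,"az": 0},
  {"x": 0,"y": 0,"z": -4,"ax": 0,"ay": 0,"az": 0},
  {"x": 0,"y": 0,"z": -4,"ax": 0,"ay": 0,"az": 0},
], squeeze=25)

```text
time_s: 3.3
tool_pos: [0.5029, 0.2213, 0.244]
tool_rot: [-180.0, 0.0, 73.0]
force: [-0.3, 0.4, -2.3]
grip_width: 0.0178
grasp_force: 25.0
```

Emit:
jog_arm([
  {"x": 0,"y": 0,"z": 0,"ax": 0,"ay": 0,"az": -6},
  {"x": 0,"y": 0,"z": 0,"ax": 0,"ay": 0,"az": -6},
  {"x": 0,"y": 0,"z": 0,"ax": 0,"ay": 0,"az": -3.7},
  {"x": 0,"y": 0,"z": 0,"ax": 0,"ay": 0,"az": 0},
  {"x": 0,"y": 0,"z": 0,"ax": 0,"ay": 0,"az": 0},
])

```text
time_s: 3.8
tool_pos: [0.5032, 0.2214, 0.2423]
tool_rot: [-180.0, 0.0, 88.6]
force: [0.5, -0.2, -2.8]
grip_width: 0.0179
grasp_force: 25.0
```

Emit:
jog_arm([
  {"x": -3,"y": 0.5,"z": 0,"ax": 0,"ay": 0,"az": 0},
  {"x": -4,"y": 0.6,"z": 0,"ax": 0,"ay": 0,"az": 0},
  {"x": -4,"y": 0.6,"z": 0,"ax": 0,"ay": 0,"az": 0},
  {"x": -4,"y": 0.6,"z": 0,"ax": 0,"ay": 0,"az": 0},
  {"x": -4,"y": 0.6,"z": 0,"ax": 0,"ay": 0,"az": 0},
])

```text
time_s: 4.3
tool_pos: [0.528, 0.0293, 0.2425]
tool_rot: [180.0, 0.0, 88.6]
force: [0.9, -0.3, -2.1]
grip_width: 0.0177
grasp_force: 25.0
```

Emit:
jog_arm([
  {"x": -4,"y": 0.6,"z": 0,"ax": 0,"ay": 0,"az": 0},
  {"x": -4,"y": 0.6,"z": 0,"ax": 0,"ay": 0,"az": 0},
  {"x": -4,"y": 0.6,"z": 0,"ax": 0,"ay": 0,"az": 0},
  {"x": -4,"y": 0.5,"z": 0,"ax": 0,"ay": 0,"az": 0},
  {"x": -4,"y": 0.4,"z": 0,"ax": 0,"ay": 0,"az": 0},
])

```text
time_s: 4.8
tool_pos: [0.5505, -0.1712, 0.2425]
tool_rot: [180.0, -0.0, 88.6]
force: [0.1, 0.8, -0.9]
grip_width: 0.0177
grasp_force: 25.0
```

Emit:
jog_arm([
  {"x": -0.2,"y": 0,"z": 2,"ax": 0,"ay": 0,"az": 0},
  {"x": 0,"y": 0,"z": 2,"ax": 0,"ay": 0,"az": 0},
  {"x": 0,"y": 0,"z": 0,"ax": 0,"ay": 0,"az": 0},
  {"x": 0,"y": 0,"z": 0,"ax": 0,"ay": 0,"az": 0},
  {"x": 0,"y": 0,"z": 0,"ax": 0,"ay": 0,"az": 0},
])

```text
time_s: 5.3
tool_pos: [0.5513, -0.1714, 0.2039]
tool_rot: [179.9, 0.0, 88.7]
force: [-0.5, 0.2, -2.0]
grip_width: 0.0178
grasp_force: 25.0
```

```bash
python3 - <<'E'
from h import *
o=env.get_obs();print(o['tool_pos'],o['tool_rot'],o['force'])
a,p=shot('side','d4.png')
b,q=shot('scene','s4.png')
t=o['tool_pos']; fz=t[2]-.0634
for n,pp,im in(('side',p,a),('scene',q,b)):
    x,y=proj(pp,np.array([t[0],t[1],fz+.01])); print(n,x,y)
    hsv=cv2.cvtColor(im,cv2.COLOR_RGB2HSV); m=cv2.inRange(hsv,(20,150,80),(32,255,255)); x,y=int(x),int(y); k=np.zeros_like(m);k[y-40:y+40,x-40:x+40]=m[y-40:y+40,x-40:x+40]
    P=np.argwhere(k)[:,::-1]; print(len(P)); W=np.array([onz(pp,*z,fz+.010)[:2] for z in P],np.float32)*1000; print(cv2.minAreaRect(W))
c=np.hstack([cv2.resize(a[170:380,320:530],(400,400)),cv2.resize(b[170:380,110:320],(400,400))]);cv2.imwrite('pics/c4.png',c[:,:,::-1])
E
```

```text
[ 0.55126939 -0.17140787  0.20387476] [1.79887831e+02 2.76717364e-02 8.87256225e+01] [-0.46494605  0.15753007 -1.98960717]
side 445.74903389318325 287.81524486982846
159
((549.159423828125, -170.61126708984375), (49.22224807739258, 46.057857513427734), 0.20182837545871735)
scene 197.24739168270773 262.2576828849209
535
((551.9210815429688, -171.35704040527344), (52.81456756591797, 57.095367431640625), 88.57836151123047)
```

View pics/c4.png

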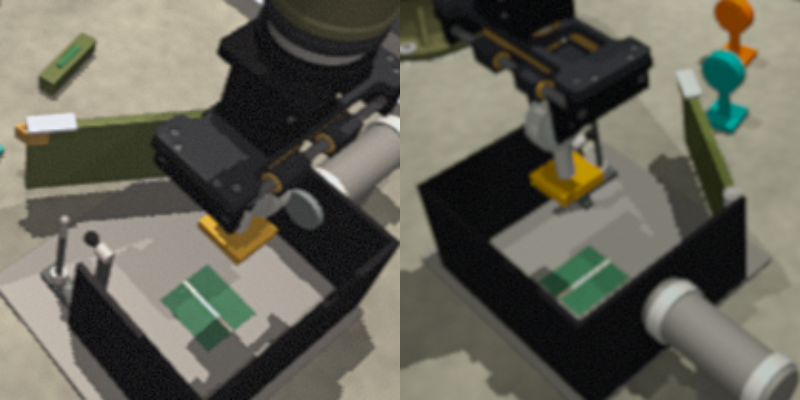

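The foot hangs level over the pad, yaw aligned, at about (0.550,-0.171). Lowering.

Emit:
jog_arm([
  {"x": -0.1,"y": -0.2,"z": 3,"ax": 0,"ay": 0,"az": 0},
  {"x": 0,"y": 0,"z": 3,"ax": 0,"ay": 0,"az": 0},
  {"x": 0,"y": 0,"z": 3,"ax": 0,"ay": 0,"az": 0},
  {"x": 0,"y": 0,"z": 2,"ax": 0,"ay": 0,"az": 0},
  {"x": 0,"y": 0,"z": 1,"ax": 0,"ay": 0,"az": 0},
])

```text
time_s: 5.9
tool_pos: [0.5477, -0.1722, 0.0812]
tool_rot: [-179.9, -0.0, 88.7]
force: [-0.2, -0.5, -2.5]
grip_width: 0.0178
grasp_force: 25.0
```

Emit:
jog_arm([
  {"x": 0,"y": 0,"z": 0,"ax": 0,"ay": 0,"az": 0},
  {"x": 0,"y": 0,"z": 0,"ax": 0,"ay": 0,"az": 0},
  {"x": 0,"y": 0,"z": 0.2,"ax": 0,"ay": 0,"az": 0},
  {"x": 0,"y": 0,"z": 0.2,"ax": 0,"ay": 0,"az": 0},
  {"x": 0,"y": 0,"z": 0.2,"ax": 0,"ay": 0,"az": 0},
])

```text
time_s: 6.4
tool_pos: [0.5489, -0.1727, 0.0772]
tool_rot: [179.9, 0.0, 88.7]
force: [0.0, 0.6, -2.6]
grip_width: 0.0178
grasp_force: 25.0
```

Emit:
jog_arm([
  {"x": 0,"y": 0,"z": 0.1,"ax": 0,"ay": 0,"az": 0},
  {"x": 0,"y": 0,"z": 0.1,"ax": 0,"ay": 0,"az": 0},
  {"x": 0,"y": 0,"z": 0.1,"ax": 0,"ay": 0,"az": 0},
  {"x": 0,"y": 0,"z": 0.1,"ax": 0,"ay": 0,"az": 0},
  {"x": 0,"y": 0,"z": 0,"ax": 0,"ay": 0,"az": 0},
])

```text
time_s: 6.9
tool_pos: [0.5483, -0.1726, 0.0724]
tool_rot: [-180.0, -0.0, 88.7]
force: [-0.9, -0.7, -3.1]
grip_width: 0.0179
grasp_force: 25.0
```

Emit:
jog_arm([
  {"x": 0,"y": 0,"z": 0.1,"ax": 0,"ay": 0,"az": 0},
  {"x": 0,"y": 0,"z": 0,"ax": 0,"ay": 0,"az": 0},
  {"x": 0,"y": 0,"z": 0.1,"ax": 0,"ay": 0,"az": 0},
  {"x": 0,"y": 0,"z": 0,"ax": 0,"ay": 0,"az": 0},
  {"x": 0,"y": 0,"z": 0,"ax": 0,"ay": 0,"az": 0},
])

```text
time_s: 7.4
tool_pos: [0.5486, -0.1728, 0.0713]
tool_rot: [180.0, 0.0, 88.7]
force: [-2.1, 0.6, 4.9]
grip_width: 0.0179
grasp_force: 25.0
```

Emit:
jog_arm([
  {"x": 0,"y": 0,"z": 0,"ax": 0,"ay": 0,"az": 0},
  {"x": 0,"y": 0,"z": 0,"ax": 0,"ay": 0,"az": 0},
  {"x": 0,"y": 0,"z": 0,"ax": 0,"ay": 0,"az": 0},
  {"x": 0,"y": 0,"z": 0,"ax": 0,"ay": 0,"az": 0},
  {"x": 0,"y": 0,"z": 0,"ax": 0,"ay": 0,"az": 0},
], claw=0.15)

```text
time_s: 7.9
tool_pos: [0.5485, -0.1726, 0.0704]
tool_rot: [180.0, 0.0, 88.7]
force: [-0.3, -0.1, -0.1]
grip_width: 0.047
grasp_force: 0.0
```

Emit:
jog_arm([
  {"x": 0,"y": 0,"z": -2,"ax": 0,"ay": 0,"az": 0},
  {"x": 0,"y": 0,"z": -4,"ax": 0,"ay": 0,"az": 0},
  {"x": 0,"y": 0,"z": -4,"ax": 0,"ay": 0,"az": 0},
  {"x": 0,"y": 0,"z": -4,"ax": 0,"ay": 0,"az": 0},
  {"x": 0,"y": 0,"z": -3,"ax": 0,"ay": 0,"az": 0},
])

```text
time_s: 8.4
tool_pos: [0.5491, -0.1728, 0.2436]
tool_rot: [179.8, 0.0, 88.7]
force: [-0.4, -0.3, 0.1]
grip_width: 0.0504
grasp_force: 0.0
```

```bash
python3 - <<'E'
from h import *
import pickle
a,p=shot('wrist','w5.png'); b,q=shot('side','d5.png')
pickle.dump(p,open('pics/w5.pkl','wb'))
A=a[20:280,60:440]; B=cv2.resize(b[200:390,300:540],(360,285))
c=np.zeros((545+0,760,3),np.uint8); c=cv2.resize(A,(760,520)); 
c[-190:,-240:]=b[200:390,300:540]
cv2.imwrite('pics/c5.png',c[:,:,::-1])
E
```

```text
(no output)
```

View pics/c5.png

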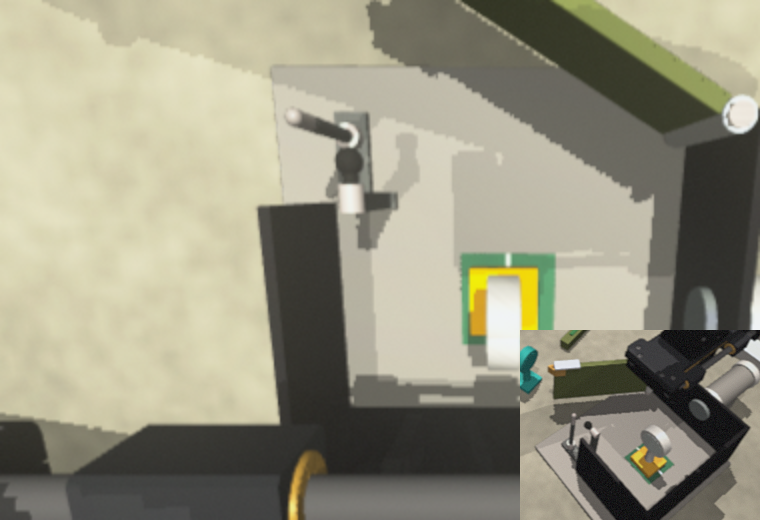

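The mount stands upright on the pad: foot x from 469 to 538, pad x from 461 to 556 in the crop, so it may sit slightly to -x. The hinge cap is at crop (740,114), the roller top at (293,117). I'll get numbers.

```bash
python3 - <<'E'
from h import *
import pickle
p=pickle.load(open('pics/w5.pkl','rb')); im=np.load('pics/w5.png.npy'); hsv=cv2.cvtColor(im,cv2.COLOR_RGB2HSV)
def rect(p,hsv,box,lo,hi,z):
    x0,y0,x1,y1=box; m=np.zeros(hsv.shape[:2],np.uint8); m[y0:y1,x0:x1]=cv2.inRange(hsv,lo,hi)[y0:y1,x0:x1]
    P=np.argwhere(m)[:,::-1]; W=np.array([onz(p,*x,z)[:2] for x in P],np.float32)*1000
    print(z,len(P),np.percentile(W,[1,99],axis=0).round(1).tolist(),cv2.minAreaRect(W))
b=(280,140,345,215)
rect(p,hsv,b,(20,150,120),(32,255,255),.020); rect(p,hsv,b,(60,70,30),(90,255,200),.008)
q=env.camera_params('side'); h2=cv2.cvtColor(np.load('pics/d5.png.npy'),cv2.COLOR_RGB2HSV); b=(395,290,470,365)
rect(q,h2,b,(18,150,60),(32,255,255),.020); rect(q,h2,b,(60,70,20),(90,255,200),.008)
f=lambda u,v:(60+u/2,20+v/2)
print('hinge',onz(p,*f(740,114),.124),'roller',onz(p,*f(293,117),.124))
for u,v in((728,102),(560,-10),(665,132),(480,5)):print(onz(p,*f(u,v),.12))
g=lambda u,v:(300+u-520,200+v-330)
d5=np.load('pics/d5.png.npy')
for w in(.41,.5):pass
# gate top edge lines in side view: outer top edge pts
for u,v in((553,374),(645,361)):print('side',onz(q,*g(u,v),.12))
E
```

```text
0.02 620 [[526.7, -193.5], [571.5, -148.1]] ((549.2901000976562, -170.88233947753906), (44.84979248046875, 44.91907501220703), 88.63153839111328)
0.008 697 [[520.4, -202.6], [583.2, -140.1]] ((551.9846801757812, -171.34408569335938), (61.50819396972656, 62.90218734741211), 88.60420227050781)
0.02 471 [[519.0, -195.7], [565.3, -149.6]] ((543.0286254882812, -172.74783325195312), (47.04817581176758, 48.54337692260742), 88.17212677001953)
0.008 226 [[483.9, -203.4], [579.0, -141.3]] ((534.6456909179688, -173.864501953125), (82.99564361572266, 127.44866943359375), 61.65440368652344)
hinge [ 0.65842505 -0.06856782  0.124     ] roller [ 0.45721371 -0.06520284  0.124     ]
[ 0.65406324 -0.06291651  0.12      ]
[ 0.57759492 -0.01622956  0.12      ]
[ 0.62606587 -0.07506539  0.12      ]
[ 0.54275527 -0.02122621  0.12      ]
side [0.47857746 0.02192827 0.12      ]
side [ 0.63188347 -0.05848286  0.12      ]
```

The foot sits about 3 mm to the -x side of the pad centre, so I'll regrasp and correct it.

Emit:
jog_arm([
  {"x": 0,"y": 0,"z": 4,"ax": 0,"ay": 0,"az": 0},
  {"x": 0,"y": 0,"z": 4,"ax": 0,"ay": 0,"az": 0},
  {"x": 0,"y": 0,"z": 4,"ax": 0,"ay": 0,"az": 0},
  {"x": 0,"y": 0,"z": 3,"ax": 0,"ay": 0,"az": 0},
  {"x": 0,"y": 0,"z": 1.7,"ax": 0,"ay": 0,"az": 0},
])

```text
time_s: 9.0
tool_pos: [0.5459, -0.1719, 0.0695]
tool_rot: [-179.7, -0.1, 88.7]
force: [0.0, -0.4, -0.5]
grip_width: 0.0499
grasp_force: 0.0
```

Emit:
jog_arm([
  {"x": 0,"y": 0,"z": 0,"ax": 0,"ay": 0,"az": 0},
  {"x": 0,"y": 0,"z": 0,"ax": 0,"ay": 0,"az": 0},
  {"x": 0,"y": 0,"z": 0,"ax": 0,"ay": 0,"az": 0},
  {"x": 0,"y": 0,"z": 0,"ax": 0,"ay": 0,"az": 0},
  {"x": 0,"y": 0,"z": 0,"ax": 0,"ay": 0,"az": 0},
], claw=-1)

```text
time_s: 9.5
tool_pos: [0.5491, -0.1728, 0.0747]
tool_rot: [179.9, 0.0, 88.7]
force: [-0.4, 0.1, 0.5]
grip_width: 0.018
grasp_force: 5.0
```

Emit:
jog_arm([
  {"x": 0,"y": 0,"z": -0.5,"ax": 0,"ay": 0,"az": 0},
  {"x": 0,"y": 0.3,"z": 0,"ax": 0,"ay": 0,"az": 0},
  {"x": 0,"y": 0,"z": 0,"ax": 0,"ay": 0,"az": 0},
  {"x": 0,"y": 0,"z": 0.2,"ax": 0,"ay": 0,"az": 0},
  {"x": 0,"y": 0,"z": 0,"ax": 0,"ay": 0,"az": 0},
])

```text
time_s: 10.0
tool_pos: [0.551, -0.1726, 0.076]
tool_rot: [-179.9, -0.0, 88.7]
force: [0.0, 0.8, -2.1]
grip_width: 0.0178
grasp_force: 25.0
```

Emit:
jog_arm([
  {"x": 0,"y": 0,"z": 0.1,"ax": 0,"ay": 0,"az": 0},
  {"x": 0,"y": 0,"z": 0.1,"ax": 0,"ay": 0,"az": 0},
  {"x": 0,"y": 0,"z": 0.05,"ax": 0,"ay": 0,"az": 0},
  {"x": 0,"y": 0,"z": 0.05,"ax": 0,"ay": 0,"az": 0},
  {"x": 0,"y": 0,"z": 0,"ax": 0,"ay": 0,"az": 0},
])

```text
time_s: 10.5
tool_pos: [0.5514, -0.1727, 0.0747]
tool_rot: [180.0, -0.0, 88.7]
force: [-2.6, 0.8, 6.2]
grip_width: 0.0179
grasp_force: 25.0
```

Emit:
jog_arm([
  {"x": 0,"y": 0,"z": 0,"ax": 0,"ay": 0,"az": 0},
  {"x": 0,"y": 0,"z": 0,"ax": 0,"ay": 0,"az": 0},
  {"x": 0,"y": 0,"z": 0,"ax": 0,"ay": 0,"az": 0},
  {"x": 0,"y": 0,"z": 0,"ax": 0,"ay": 0,"az": 0},
  {"x": 0,"y": 0,"z": 0,"ax": 0,"ay": 0,"az": 0},
], claw=0.15)

```text
time_s: 11.0
tool_pos: [0.5515, -0.1727, 0.0735]
tool_rot: [180.0, 0.0, 88.7]
force: [0.5, -0.6, 0.4]
grip_width: 0.0468
grasp_force: 0.0
```

Emit:
jog_arm([
  {"x": 0,"y": 0,"z": -2,"ax": 0,"ay": 0,"az": 0},
  {"x": 0,"y": 0,"z": -4,"ax": 0,"ay": 0,"az": 0},
  {"x": 0,"y": 0,"z": -4,"ax": 0,"ay": 0,"az": 0},
  {"x": 0,"y": 0,"z": -4,"ax": 0,"ay": 0,"az": 0},
  {"x": 0,"y": 0,"z": -3,"ax": 0,"ay": 0,"az": 0},
])

```text
time_s: 11.5
tool_pos: [0.5521, -0.1729, 0.2465]
tool_rot: [179.8, 0.0, 88.7]
force: [1.1, 0.6, 0.2]
grip_width: 0.0498
grasp_force: 0.0
```

```bash
python3 - <<'E'
from h import *
p=env.camera_params('wrist'); im=env.read_camera('wrist'); hsv=cv2.cvtColor(im,cv2.COLOR_RGB2HSV)
for lo,hi,z in(((20,150,120),(32,255,255),.020),((60,70,30),(90,255,200),.008)):
    m=np.zeros(hsv.shape[:2],np.uint8); m[135:220,275:350]=cv2.inRange(hsv,lo,hi)[135:220,275:350]
    W=np.array([onz(p,*x,z)[:2] for x in np.argwhere(m)[:,::-1]],np.float32)*1000
    print(z,len(W),np.percentile(W,[1,99],axis=0).round(1).tolist(),cv2.minAreaRect(W))
E
```

```text
0.02 622 [[528.7, -193.0], [574.7, -147.3]] ((551.5032958984375, -170.12081909179688), (45.112281799316406, 45.877952575683594), 88.60797882080078)
0.008 674 [[520.4, -203.4], [583.7, -140.4]] ((551.9246826171875, -171.89219665527344), (61.96916198730469, 62.826698303222656), 88.6041259765625)
```

Emit:
jog_arm([
  {"x": 4.4,"y": 0,"z": 0,"ax": 0,"ay": 0,"az": 0},
  {"x": 4.4,"y": 0,"z": 0,"ax": 0,"ay": 0,"az": 0},
  {"x": 4.4,"y": 0,"z": 0,"ax": 0,"ay": 0,"az": 0},
  {"x": 4.4,"y": 0,"z": 0,"ax": 0,"ay": 0,"az": 0},
  {"x": 4.4,"y": 0,"z": 0,"ax": 0,"ay": 0,"az": 0},
], claw=-1, squeeze=10)

```text
time_s: 12.05
tool_pos: [0.5562, 0.0489, 0.2434]
tool_rot: [180.0, 0.0, 88.7]
force: [1.5, 0.6, -0.3]
grip_width: 0.0174
grasp_force: 0.0
```

Emit:
jog_arm([
  {"x": 0,"y": 0,"z": 0,"ax": 0,"ay": 0,"az": 7.2},
  {"x": 0,"y": 0,"z": 0,"ax": 0,"ay": 0,"az": 7.2},
  {"x": 0,"y": 0,"z": 0,"ax": 0,"ay": 0,"az": 7.2},
  {"x": 0,"y": 0,"z": 0,"ax": 0,"ay": 0,"az": 7.2},
  {"x": 0,"y": 0,"z": 0,"ax": 0,"ay": 0,"az": 0},
])

```text
time_s: 12.55
tool_pos: [0.5564, 0.0473, 0.2433]
tool_rot: [-180.0, 0.0, 59.9]
force: [-1.1, -0.2, -0.4]
grip_width: 0.0006
grasp_force: 0.0
```

Centred within 2 mm. Now I'll descend outside the gate.

Emit:
jog_arm([
  {"x": 0,"y": 0,"z": 3.5,"ax": 0,"ay": 0,"az": 0},
  {"x": 0,"y": 0,"z": 3.5,"ax": 0,"ay": 0,"az": 0},
  {"x": 0,"y": 0,"z": 3.5,"ax": 0,"ay": 0,"az": 0},
  {"x": 0,"y": 0,"z": 3.5,"ax": 0,"ay": 0,"az": 0},
  {"x": 0,"y": 0,"z": 2.3,"ax": 0,"ay": 0,"az": 0},
])

```text
time_s: 13.05
tool_pos: [0.5549, 0.0471, 0.0777]
tool_rot: [-179.9, 0.1, 60.1]
force: [-0.4, -0.3, -0.3]
grip_width: 0.0005
grasp_force: 0.0
```

```bash
python3 - <<'E'
from h import *
o=env.get_obs();print(o['tool_pos'],o['tool_rot'],o['force'])
a,p=shot('scene','s6.png'); b,q=shot('side','d6.png')
c=np.hstack([cv2.resize(a[190:330,180:320],(400,400)),cv2.resize(b[150:290,310:450],(400,400))]);cv2.imwrite('pics/c6.png',c[:,:,::-1])
E
```

```text
[0.55490272 0.04705416 0.07772553] [-1.79856453e+02  1.05206471e-01  6.00982618e+01] [-0.44787194 -0.2528015  -0.26289995]
```

View pics/c6.png

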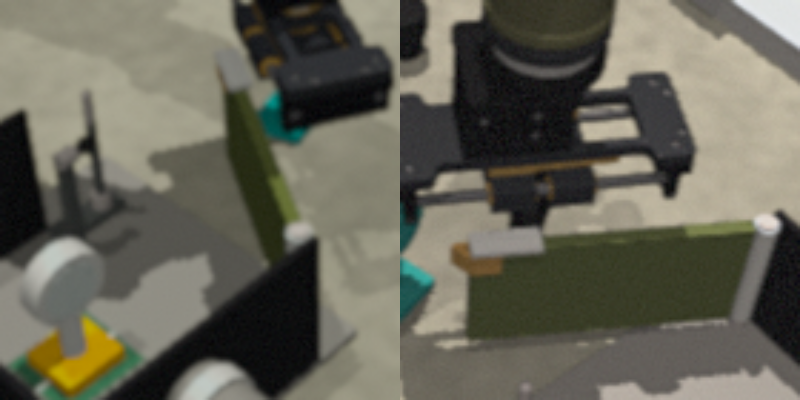

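The closed fingers stand outside the gate, level with the push plate, with about 30 mm of gap. Swinging the gate along its arc.

Emit:
jog_arm([
  {"x": -1,"y": 0,"z": 0,"ax": 0,"ay": 0,"az": 0},
  {"x": -1,"y": 0,"z": 0,"ax": 0,"ay": 0,"az": 0},
  {"x": -0.8,"y": 0,"z": 0,"ax": 0,"ay": 0,"az": 0},
  {"x": -0.5,"y": 0,"z": 0,"ax": 0,"ay": 0,"az": -2},
  {"x": -0.5,"y": 0,"z": 0,"ax": 0,"ay": 0,"az": -2},
])

```text
time_s: 13.65
tool_pos: [0.5379, 0.0134, 0.082]
tool_rot: [179.9, -0.1, 63.9]
force: [-0.7, 1.1, -0.5]
grip_width: 0.0007
grasp_force: 0.2
```

Emit:
jog_arm([
  {"x": -0.5,"y": -0.1,"z": 0,"ax": 0,"ay": 0,"az": -2},
  {"x": -0.5,"y": 0,"z": 0,"ax": 0,"ay": 0,"az": -2},
  {"x": -0.5,"y": -0.1,"z": 0,"ax": 0,"ay": 0,"az": -2},
  {"x": -0.5,"y": 0,"z": 0,"ax": 0,"ay": 0,"az": -2},
  {"x": -0.5,"y": -0.1,"z": 0,"ax": 0,"ay": 0,"az": -2},
])

```text
time_s: 14.15
tool_pos: [0.5259, -0.0086, 0.082]
tool_rot: [179.8, -0.0, 74.0]
force: [0.3, 0.1, -0.1]
grip_width: 0.0004
grasp_force: 0.2
```

Emit:
jog_arm([
  {"x": -0.5,"y": -0.1,"z": 0,"ax": 0,"ay": 0,"az": -2},
  {"x": -0.5,"y": 0,"z": 0,"ax": 0,"ay": 0,"az": -2},
  {"x": -0.3,"y": 0,"z": 0,"ax": 0,"ay": 0,"az": -2},
  {"x": 0,"y": 0,"z": 0,"ax": 0,"ay": 0,"az": 0},
  {"x": 0,"y": 0,"z": 0,"ax": 0,"ay": 0,"az": 0},
])

```text
time_s: 14.65
tool_pos: [0.5216, -0.0205, 0.0815]
tool_rot: [179.9, -0.0, 79.8]
force: [0.7, 0.4, -0.7]
grip_width: 0.0005
grasp_force: 0.0
```

```bash
python3 - <<'E'
from h import *
o=env.get_obs();print(o['tool_pos'],o['tool_rot'],o['force'])
a,p=shot('scene','s7.png'); b,q=shot('side','d7.png')
c=np.hstack([cv2.resize(a[190:330,150:290],(400,400)),cv2.resize(b[190:330,310:450],(400,400))]);cv2.imwrite('pics/c7.png',c[:,:,::-1])
E
```

```text
[ 0.52155632 -0.0205013   0.08149201] [ 1.79903319e+02 -1.07063105e-02  7.98212774e+01] [ 0.73199119  0.44296298 -0.65158506]
```

View pics/c7.png

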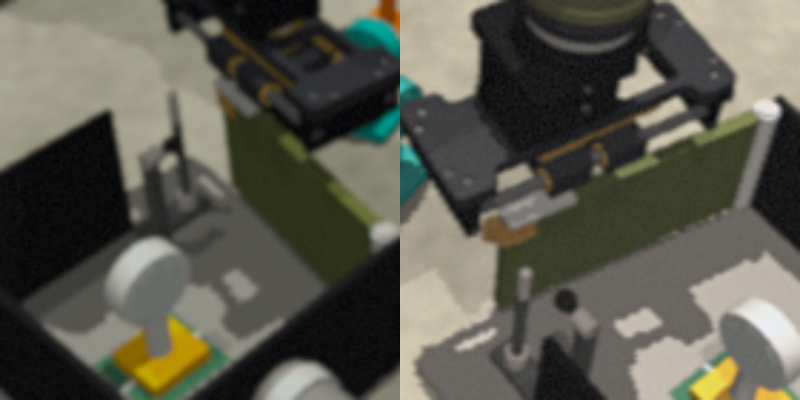

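The gate swung cleanly to about 0.2 rad with the tongue still short of the roller. From here I'll go in fine steps, watching the force.

Emit:
jog_arm([
  {"x": -0.15,"y": -0.03,"z": 0,"ax": 0,"ay": 0,"az": -0.6},
  {"x": -0.15,"y": -0.03,"z": 0,"ax": 0,"ay": 0,"az": -0.6},
  {"x": -0.15,"y": -0.03,"z": 0,"ax": 0,"ay": 0,"az": -0.6},
  {"x": -0.1,"y": -0.03,"z": 0,"ax": 0,"ay": 0,"az": -0.6},
  {"x": -0.1,"y": -0.03,"z": 0,"ax": 0,"ay": 0,"az": -0.6},
])

```text
time_s: 15.25
tool_pos: [0.5187, -0.0263, 0.0806]
tool_rot: [180.0, -0.0, 82.9]
force: [0.9, -0.1, -0.3]
grip_width: 0.0001
grasp_force: 0.2
```

Emit:
jog_arm([
  {"x": -0.1,"y": -0.01,"z": 0,"ax": 0,"ay": 0,"az": -0.4},
  {"x": -0.1,"y": -0.01,"z": 0,"ax": 0,"ay": 0,"az": -0.4},
  {"x": -0.1,"y": -0.01,"z": 0,"ax": 0,"ay": 0,"az": -0.4},
  {"x": 0,"y": 0,"z": 0,"ax": 0,"ay": 0,"az": 0},
  {"x": 0,"y": 0,"z": 0,"ax": 0,"ay": 0,"az": 0},
])

```text
time_s: 15.75
tool_pos: [0.5181, -0.0293, 0.0806]
tool_rot: [180.0, 0.0, 84.1]
force: [0.3, -0.0, 0.3]
grip_width: 0.0003
grasp_force: 0.0
```

Emit:
jog_arm([
  {"x": -0.1,"y": -0.02,"z": 0,"ax": 0,"ay": 0,"az": -0.4},
  {"x": -0.1,"y": -0.02,"z": 0,"ax": 0,"ay": 0,"az": -0.4},
  {"x": -0.1,"y": -0.02,"z": 0,"ax": 0,"ay": 0,"az": -0.4},
  {"x": 0,"y": 0,"z": 0,"ax": 0,"ay": 0,"az": 0},
  {"x": 0,"y": 0,"z": 0,"ax": 0,"ay": 0,"az": 0},
])

```text
time_s: 16.25
tool_pos: [0.5171, -0.0322, 0.0806]
tool_rot: [180.0, 0.0, 85.3]
force: [-0.9, -0.1, -1.1]
grip_width: 0.0003
grasp_force: 0.0
```

Emit:
jog_arm([
  {"x": -0.1,"y": -0.02,"z": 0,"ax": 0,"ay": 0,"az": -0.4},
  {"x": -0.1,"y": -0.02,"z": 0,"ax": 0,"ay": 0,"az": -0.4},
  {"x": 0,"y": 0,"z": 0,"ax": 0,"ay": 0,"az": 0},
  {"x": 0,"y": 0,"z": 0,"ax": 0,"ay": 0,"az": 0},
  {"x": 0,"y": 0,"z": 0,"ax": 0,"ay": 0,"az": 0},
])

```text
time_s: 16.75
tool_pos: [0.5165, -0.0341, 0.0806]
tool_rot: [-180.0, 0.0, 86.1]
force: [0.3, 0.3, -0.1]
grip_width: 0.0003
grasp_force: 0.0
```

Emit:
jog_arm([
  {"x": -0.1,"y": -0.02,"z": 0,"ax": 0,"ay": 0,"az": -0.4},
  {"x": -0.1,"y": -0.02,"z": 0,"ax": 0,"ay": 0,"az": -0.4},
  {"x": -0.05,"y": 0,"z": 0,"ax": 0,"ay": 0,"az": 0},
  {"x": 0,"y": 0,"z": 0,"ax": 0,"ay": 0,"az": 0},
  {"x": 0,"y": 0,"z": 0,"ax": 0,"ay": 0,"az": 0},
])

```text
time_s: 17.25
tool_pos: [0.516, -0.0366, 0.0806]
tool_rot: [180.0, 0.0, 86.9]
force: [0.3, 0.2, -0.4]
grip_width: 0.0004
grasp_force: 0.0
```

Emit:
jog_arm([
  {"x": -0.1,"y": -0.01,"z": 0,"ax": 0,"ay": 0,"az": -0.4},
  {"x": -0.05,"y": -0.01,"z": 0,"ax": 0,"ay": 0,"az": -0.3},
  {"x": -0.05,"y": 0,"z": 0,"ax": 0,"ay": 0,"az": 0},
  {"x": 0,"y": 0,"z": 0,"ax": 0,"ay": 0,"az": 0},
  {"x": 0,"y": 0,"z": 0,"ax": 0,"ay": 0,"az": 0},
])

```text
time_s: 17.75
tool_pos: [0.5158, -0.0386, 0.0806]
tool_rot: [180.0, 0.0, 87.6]
force: [-0.7, -0.8, 0.1]
grip_width: 0.0003
grasp_force: 0.0
```

Emit:
jog_arm([
  {"x": -0.1,"y": -0.01,"z": 0,"ax": 0,"ay": 0,"az": -0.3},
  {"x": -0.05,"y": -0.01,"z": 0,"ax": 0,"ay": 0,"az": -0.3},
  {"x": -0.05,"y": 0,"z": 0,"ax": 0,"ay": 0,"az": 0},
  {"x": 0,"y": 0,"z": 0,"ax": 0,"ay": 0,"az": 0},
  {"x": 0,"y": 0,"z": 0,"ax": 0,"ay": 0,"az": 0},
])

```text
time_s: 18.25
tool_pos: [0.5155, -0.0406, 0.0806]
tool_rot: [180.0, 0.0, 88.2]
force: [0.4, -0.4, -0.5]
grip_width: 0.0006
grasp_force: 0.0
```

Emit:
jog_arm([
  {"x": -0.1,"y": -0.01,"z": 0,"ax": 0,"ay": 0,"az": -0.3},
  {"x": -0.05,"y": -0.01,"z": 0,"ax": 0,"ay": 0,"az": -0.3},
  {"x": -0.05,"y": 0,"z": 0,"ax": 0,"ay": 0,"az": 0},
  {"x": 0,"y": 0,"z": 0,"ax": 0,"ay": 0,"az": 0},
  {"x": 0,"y": 0,"z": 0,"ax": 0,"ay": 0,"az": 0},
])

```text
time_s: 18.75
tool_pos: [0.5152, -0.0426, 0.0806]
tool_rot: [180.0, 0.0, 88.8]
force: [0.4, 0.3, -0.0]
grip_width: 0.0004
grasp_force: 0.0
```

```bash
python3 - <<'E'
from h import *
q=env.camera_params('side')
def brass(im):
    h=cv2.cvtColor(im,cv2.COLOR_RGB2HSV); m=np.zeros(h.shape[:2],np.uint8); m[225:320,325:385]=cv2.inRange(h,(8,90,60),(22,255,230))[225:320,325:385]
    P=np.argwhere(m)[:,::-1]
    if len(P): c=P.mean(0); print(len(P),c,P.min(0),P.max(0),onz(q,*c,.108))
for f in('d5','d6','d7'): brass(np.load(f'pics/{f}.png.npy'))
a,_=shot('side','d8.png'); brass(a)
E
```

```text
123 [335.92682927 241.28455285] [328 235] [345 246] [0.4925696  0.03027985 0.108     ]
122 [335.82786885 241.23770492] [328 235] [345 246] [0.49249316 0.030474   0.108     ]
244 [358.25819672 257.46311475] [338 233] [384 276] [ 0.50146964 -0.0219439   0.108     ]
144 [366.61111111 270.07638889] [351 247] [384 288] [ 0.49554379 -0.05093993  0.108     ]
```

```bash
python3 - <<'E'
from h import *
q=env.camera_params('side')
for f in('d5','d7','d8'):
    im=np.load(f'pics/{f}.png.npy');h=cv2.cvtColor(im,cv2.COLOR_RGB2HSV); m=cv2.inRange(h,(8,90,60),(22,255,230)); m[:225]=0;m[320:]=0;m[:,:325]=0;m[:,385:]=0
    k,l,st,c=cv2.connectedComponentsWithStats(m)
    for i in range(1,k):
        if st[i,4]>15: print(f,st[i],c[i].round(1),onz(q,*c[i],.112).round(4))
H=np.array([.656,-.068])
for a in(.53,.22,.15,.1,.07,.05,.03,0): print(a,np.round(proj(q,np.r_[H+.2*np.array([-np.cos(a),np.sin(a)]),.112]),1))
E
```

```text
d5 [328 235  18  12 123] [335.9 241.3] [0.4906 0.028  0.112 ]
d7 [358 233  27  14  75] [370.7 240.1] [ 0.5428 -0.0086  0.112 ]
d7 [377 240   6   8  21] [380.  243.2] [ 0.5516 -0.0244  0.112 ]
d7 [358 249   6   8  22] [360.9 252.2] [ 0.5106 -0.0182  0.112 ]
d7 [338 266  20  11 126] [346.8 271.1] [ 0.465  -0.0333  0.112 ]
d8 [369 247  16  12  42] [376.3 253. ] [ 0.5314 -0.0364  0.112 ]
d8 [367 261   8   8  32] [370.9 263.9] [ 0.508  -0.0477  0.112 ]
d8 [351 279  16  10  70] [358.8 283.1] [ 0.4657 -0.0642  0.112 ]
0.53 [331.1 241.4]
0.22 [341.6 268.9]
0.15 [345.6 275. ]
0.1 [348.7 279.3]
0.07 [350.8 281.9]
0.05 [352.2 283.6]
0.03 [353.7 285.3]
0 [356.  287.8]
```

The gate is following, at about 0.02 rad; the tongue is just about to meet the roller.

Emit:
jog_arm([
  {"x": -0.05,"y": 0,"z": 0,"ax": 0,"ay": 0,"az": 0},
  {"x": -0.05,"y": 0,"z": 0,"ax": 0,"ay": 0,"az": 0},
  {"x": 0,"y": 0,"z": 0,"ax": 0,"ay": 0,"az": 0},
  {"x": 0,"y": 0,"z": 0,"ax": 0,"ay": 0,"az": 0},
  {"x": 0,"y": 0,"z": 0,"ax": 0,"ay": 0,"az": 0},
])

```text
time_s: 19.3
tool_pos: [0.5152, -0.0436, 0.0806]
tool_rot: [180.0, 0.0, 88.8]
force: [0.8, -0.2, 0.3]
grip_width: 0.0004
grasp_force: 0.0
```

Emit:
jog_arm([
  {"x": -0.05,"y": 0,"z": 0,"ax": 0,"ay": 0,"az": 0},
  {"x": -0.05,"y": 0,"z": 0,"ax": 0,"ay": 0,"az": 0},
  {"x": 0,"y": 0,"z": 0,"ax": 0,"ay": 0,"az": 0},
  {"x": 0,"y": 0,"z": 0,"ax": 0,"ay": 0,"az": 0},
  {"x": 0,"y": 0,"z": 0,"ax": 0,"ay": 0,"az": 0},
])

```text
time_s: 19.8
tool_pos: [0.5152, -0.0446, 0.0806]
tool_rot: [180.0, 0.0, 88.8]
force: [-0.8, 0.2, -0.0]
grip_width: 0.0006
grasp_force: 0.0
```

Emit:
jog_arm([
  {"x": -0.05,"y": 0,"z": 0,"ax": 0,"ay": 0,"az": 0},
  {"x": -0.05,"y": 0,"z": 0,"ax": 0,"ay": 0,"az": 0},
  {"x": 0,"y": 0,"z": 0,"ax": 0,"ay": 0,"az": 0},
  {"x": 0,"y": 0,"z": 0,"ax": 0,"ay": 0,"az": 0},
  {"x": 0,"y": 0,"z": 0,"ax": 0,"ay": 0,"az": 0},
])

```text
time_s: 20.3
tool_pos: [0.5152, -0.0456, 0.0806]
tool_rot: [180.0, 0.0, 88.8]
force: [0.2, 0.3, -0.0]
grip_width: 0.0005
grasp_force: 0.0
```

Emit:
jog_arm([
  {"x": -0.05,"y": 0,"z": 0,"ax": 0,"ay": 0,"az": -0.2},
  {"x": -0.05,"y": 0,"z": 0,"ax": 0,"ay": 0,"az": -0.2},
  {"x": 0,"y": 0,"z": 0,"ax": 0,"ay": 0,"az": 0},
  {"x": 0,"y": 0,"z": 0,"ax": 0,"ay": 0,"az": 0},
  {"x": 0,"y": 0,"z": 0,"ax": 0,"ay": 0,"az": 0},
])

```text
time_s: 20.8
tool_pos: [0.5152, -0.0466, 0.0806]
tool_rot: [180.0, 0.0, 89.2]
force: [-0.4, -0.0, 0.2]
grip_width: 0.0004
grasp_force: 0.1
```

Emit:
jog_arm([
  {"x": -0.05,"y": 0,"z": 0,"ax": 0,"ay": 0,"az": -0.2},
  {"x": -0.05,"y": 0,"z": 0,"ax": 0,"ay": 0,"az": -0.2},
  {"x": 0,"y": 0,"z": 0,"ax": 0,"ay": 0,"az": 0},
  {"x": 0,"y": 0,"z": 0,"ax": 0,"ay": 0,"az": 0},
  {"x": 0,"y": 0,"z": 0,"ax": 0,"ay": 0,"az": 0},
])

```text
time_s: 21.3
tool_pos: [0.5151, -0.0467, 0.0806]
tool_rot: [-180.0, -0.0, 89.6]
force: [-1.2, 3.6, 1.3]
grip_width: 0.0005
grasp_force: 2.0
```

Emit:
jog_arm([
  {"x": -0.05,"y": 0,"z": 0,"ax": 0,"ay": 0,"az": 0},
  {"x": -0.05,"y": 0,"z": 0,"ax": 0,"ay": 0,"az": 0},
  {"x": 0,"y": 0,"z": 0,"ax": 0,"ay": 0,"az": 0},
  {"x": 0,"y": 0,"z": 0,"ax": 0,"ay": 0,"az": 0},
  {"x": 0,"y": 0,"z": 0,"ax": 0,"ay": 0,"az": 0},
])

```text
time_s: 21.8
tool_pos: [0.515, -0.0469, 0.0806]
tool_rot: [-180.0, -0.1, 89.7]
force: [-1.2, 7.5, 0.5]
grip_width: 0.0004
grasp_force: 3.1
```

First contact at y≈-0.0467, with stiffness around 4 N/mm. Keep pressing gently.

Emit:
jog_arm([
  {"x": -0.05,"y": 0,"z": 0,"ax": 0,"ay": 0,"az": 0},
  {"x": 0,"y": 0,"z": 0,"ax": 0,"ay": 0,"az": 0},
  {"x": 0,"y": 0,"z": 0,"ax": 0,"ay": 0,"az": 0},
  {"x": 0,"y": 0,"z": 0,"ax": 0,"ay": 0,"az": 0},
  {"x": 0,"y": 0,"z": 0,"ax": 0,"ay": 0,"az": 0},
])

```text
time_s: 22.3
tool_pos: [0.515, -0.0469, 0.0806]
tool_rot: [-180.0, -0.1, 89.7]
force: [-1.5, 7.2, 1.6]
grip_width: 0.0002
grasp_force: 3.5
```

Emit:
jog_arm([
  {"x": -0.05,"y": 0,"z": 0,"ax": 0,"ay": 0,"az": 0},
  {"x": 0,"y": 0,"z": 0,"ax": 0,"ay": 0,"az": 0},
  {"x": 0,"y": 0,"z": 0,"ax": 0,"ay": 0,"az": 0},
  {"x": 0,"y": 0,"z": 0,"ax": 0,"ay": 0,"az": 0},
  {"x": 0,"y": 0,"z": 0,"ax": 0,"ay": 0,"az": 0},
])

```text
time_s: 22.8
tool_pos: [0.5151, -0.047, 0.0806]
tool_rot: [-180.0, -0.2, 89.7]
force: [-1.6, 7.4, 0.7]
grip_width: 0.0005
grasp_force: 3.9
```

Emit:
jog_arm([
  {"x": -0.05,"y": 0,"z": 0,"ax": 0,"ay": 0,"az": 0},
  {"x": -0.05,"y": 0,"z": 0,"ax": 0,"ay": 0,"az": 0},
  {"x": 0,"y": 0,"z": 0,"ax": 0,"ay": 0,"az": 0},
  {"x": 0,"y": 0,"z": 0,"ax": 0,"ay": 0,"az": 0},
  {"x": 0,"y": 0,"z": 0,"ax": 0,"ay": 0,"az": 0},
])

```text
time_s: 23.3
tool_pos: [0.515, -0.0476, 0.0806]
tool_rot: [-180.0, -0.2, 89.7]
force: [-1.8, 9.5, 1.7]
grip_width: 0.0004
grasp_force: 4.3
```

Emit:
jog_arm([
  {"x": -0.05,"y": 0,"z": 0,"ax": 0,"ay": 0,"az": 0},
  {"x": 0,"y": 0,"z": 0,"ax": 0,"ay": 0,"az": 0},
  {"x": 0,"y": 0,"z": 0,"ax": 0,"ay": 0,"az": 0},
  {"x": 0,"y": 0,"z": 0,"ax": 0,"ay": 0,"az": 0},
  {"x": 0,"y": 0,"z": 0,"ax": 0,"ay": 0,"az": 0},
])

```text
time_s: 23.8
tool_pos: [0.515, -0.0479, 0.0806]
tool_rot: [-180.0, -0.2, 89.7]
force: [-0.9, 9.6, 1.4]
grip_width: 0.0009
grasp_force: 4.5
```

Emit:
jog_arm([
  {"x": -0.05,"y": 0,"z": 0,"ax": 0,"ay": 0,"az": 0},
  {"x": -0.05,"y": 0,"z": 0,"ax": 0,"ay": 0,"az": 0},
  {"x": 0,"y": 0,"z": 0,"ax": 0,"ay": 0,"az": 0},
  {"x": 0,"y": 0,"z": 0,"ax": 0,"ay": 0,"az": 0},
  {"x": 0,"y": 0,"z": 0,"ax": 0,"ay": 0,"az": 0},
])

```text
time_s: 24.3
tool_pos: [0.515, -0.0486, 0.0806]
tool_rot: [-180.0, -0.2, 89.7]
force: [-1.6, 8.9, 1.4]
grip_width: 0.0004
grasp_force: 4.8
```

Emit:
jog_arm([
  {"x": -0.05,"y": 0,"z": 0,"ax": 0,"ay": 0,"az": 0},
  {"x": -0.05,"y": 0,"z": 0,"ax": 0,"ay": 0,"az": 0},
  {"x": 0,"y": 0,"z": 0,"ax": 0,"ay": 0,"az": 0},
  {"x": 0,"y": 0,"z": 0,"ax": 0,"ay": 0,"az": 0},
  {"x": 0,"y": 0,"z": 0,"ax": 0,"ay": 0,"az": 0},
])

```text
time_s: 24.8
tool_pos: [0.5149, -0.0493, 0.0806]
tool_rot: [-180.0, -0.2, 89.7]
force: [-1.3, 10.3, 2.7]
grip_width: 0.0004
grasp_force: 5.1
```

Emit:
jog_arm([
  {"x": -0.05,"y": 0,"z": 0,"ax": 0,"ay": 0,"az": 0},
  {"x": -0.05,"y": 0,"z": 0,"ax": 0,"ay": 0,"az": 0},
  {"x": -0.05,"y": 0,"z": 0,"ax": 0,"ay": 0,"az": 0},
  {"x": 0,"y": 0,"z": 0,"ax": 0,"ay": 0,"az": 0},
  {"x": 0,"y": 0,"z": 0,"ax": 0,"ay": 0,"az": 0},
])

```text
time_s: 25.3
tool_pos: [0.5151, -0.0547, 0.0806]
tool_rot: [180.0, 0.1, 89.7]
force: [-0.1, 0.4, 0.2]
grip_width: 0.0007
grasp_force: 0.0
```

Emit:
jog_arm([
  {"x": -0.05,"y": 0,"z": 0,"ax": 0,"ay": 0,"az": 0},
  {"x": -0.05,"y": 0,"z": 0,"ax": 0,"ay": 0,"az": 0},
  {"x": 0,"y": 0,"z": 0,"ax": 0,"ay": 0,"az": 0},
  {"x": 0,"y": 0,"z": 0,"ax": 0,"ay": 0,"az": 0},
  {"x": 0,"y": 0,"z": 0,"ax": 0,"ay": 0,"az": 0},
])

```text
time_s: 25.8
tool_pos: [0.515, -0.056, 0.0805]
tool_rot: [180.0, 0.0, 89.6]
force: [-0.1, -1.0, -0.3]
grip_width: 0.0005
grasp_force: 0.0
```

The force rose to about 10 N and dropped to zero with a forward jump, so it clicked. Backing away now.

Emit:
jog_arm([
  {"x": 0.2,"y": 0,"z": 0,"ax": 0,"ay": 0,"az": 0},
  {"x": 1,"y": 0,"z": 0,"ax": 0,"ay": 0,"az": 0},
  {"x": 2,"y": 0,"z": 0,"ax": 0,"ay": 0,"az": 0},
  {"x": 3,"y": 0,"z": 0,"ax": 0,"ay": 0,"az": 0},
  {"x": 3,"y": 0,"z": 0,"ax": 0,"ay": 0,"az": 0},
])

```text
time_s: 26.3
tool_pos: [0.5156, 0.038, 0.0806]
tool_rot: [180.0, -0.0, 89.6]
force: [0.4, 0.3, -0.3]
grip_width: 0.0006
grasp_force: 0.0
```

Emit:
jog_arm([
  {"x": 0,"y": 0,"z": -3,"ax": 0,"ay": 0,"az": 0},
  {"x": 0,"y": 0,"z": -4,"ax": 0,"ay": 0,"az": 0},
  {"x": 0,"y": 0,"z": -4,"ax": 0,"ay": 0,"az": 0},
  {"x": 0,"y": 0,"z": -3,"ax": 0,"ay": 0,"az": 0},
  {"x": 0,"y": 0,"z": 0,"ax": 0,"ay": 0,"az": 0},
])

```text
time_s: 26.8
tool_pos: [0.5184, 0.0378, 0.2257]
tool_rot: [179.5, -0.1, 89.6]
force: [1.2, 0.3, 0.7]
grip_width: 0.0005
grasp_force: 0.0
```

```bash
python3 - <<'E'
from h import *
q=env.camera_params('side')
a,_=shot('side','d9.png'); b,s=shot('scene','s9.png')
h=cv2.cvtColor(a,cv2.COLOR_RGB2HSV); m=cv2.inRange(h,(8,90,60),(22,255,230)); m[:225]=0;m[320:]=0;m[:,:325]=0;m[:,400:]=0
k,l,st,c=cv2.connectedComponentsWithStats(m)
for i in range(1,k):
    if st[i,4]>5: print(st[i],c[i].round(1),onz(q,*c[i],.112).round(4))
# white label and green gate rect centre
g=cv2.inRange(h,(28,80,30),(50,255,160)); g[:215]=0;g[340:]=0;g[:,:330]=0;g[:,460:]=0
k,l,st,c=cv2.connectedComponentsWithStats(g)
for i in range(1,k):
    if st[i,4]>60: print('green',st[i],c[i].round(1),cv2.minAreaRect(np.argwhere(l==i)[:,::-1].astype(np.float32)))
H=np.array([.656,-.068])
for al in(.05,.02,0,-.02,-.05):print(al,[np.round(proj(q,np.r_[H+r*np.array([-np.cos(al),np.sin(al)]),.12]),1) for r in(.02,.18)])
for n,im,pp,box in(('scene',b,s,(160,300,240,345)),):
    hh=cv2.cvtColor(im,cv2.COLOR_RGB2HSV); m=cv2.inRange(hh,(20,150,80),(32,255,255)); m[:280]=0;m[350:]=0;m[:,:160]=0;m[:,260:]=0
    W=np.array([onz(pp,*z,.014)[:2] for z in np.argwhere(m)[:,::-1]],np.float32)*1000; print('foot',len(W),cv2.minAreaRect(W))
cv2.imwrite('pics/z9.png',cv2.resize(a[200:380,300:540],(800,600),interpolation=3)[:,:,::-1])
E
```

```text
[355 286  19  11 125] [362.2 291. ] [ 0.4601 -0.0791  0.112 ]
green [ 372  230   65   70 1329] [404.5 265.4] ((405.1778259277344, 264.84051513671875), (22.925518035888672, 87.96066284179688), 51.115509033203125)
green [358 297  12  13  85] [363.8 303.2] ((364.5294189453125, 302.88238525390625), (11.156637191772461, 11.156638145446777), 14.03624439239502)
0.05 [array([430. , 232.8]), array([361.8, 275.2])]
0.02 [array([430.2, 233. ]), array([363.9, 277.4])]
0 [array([430.3, 233.2]), array([365.3, 278.9])]
-0.02 [array([430.5, 233.3]), array([366.7, 280.3])]
-0.05 [array([430.8, 233.5]), array([368.9, 282.5])]
foot 444 ((549.2800903320312, -170.87205505371094), (50.77878189086914, 50.82998275756836), 88.4508285522461)
```

The tongue is fully out again, 13 mm inside the roller line, and the gate held its place after release. The mount is still centred, so I'm handing in.

```bash
python3 -c "
from cell import env
print(env.sign_off())"
```

```text
the job is handed in; nothing more can be done
None
```

The job is handed in: the lens mount stands upright within about 2 mm of the pad centre, lens facing the collimator. The gate clicked shut with readings peaking near 10 N, and the last camera check, just after I backed off, showed the tongue behind the roller. The arm never went near the eyepiece, level or screwdriver.

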